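# Hold the contact arm off the reject cell

## Task

One of the three cells in the tester is the red-wrapped reject. Take the contact arm over that cell (a yellow pin stands on its end), swing it aside against its spring until it is hard against its stop, and keep holding it there with the fingers so that the cell can be lifted out: the program finishes while still holding. Leave the other two arms shut, all cells in their nests and the things on the bench where they are.

Things in the scene. Friction and masses are not known exactly. Their poses are not given: they have to be found in the camera images.
- tester: battery-cell tester fixed to the bench: grey plate 260 x 420 x 12 mm, black nest block, three sprung contact arms in a row. Origin: centre of the plate's underside; y along the row (to the robot's left at yaw 0), x away from the robot, z up. Upright pivot axes at x -50, y +130 (left), 0 (mid), -130 mm (right). Rubber stop posts rise to 100 mm, hubs to 98; only the yellow pins are higher
- nest_left (a point): centre of the mouth of the left (robot's left, +y) nest, a 23 mm round hole in the black block, 40 mm above the bench, 50 mm from that bay's pivot axis; the cell in it stands upright under the arm
- swing_left (a joint): angle of the left (robot's left, +y) bay's arm, a level 10 mm wide bar 85 to 93 mm above the bench, rad: 0 = shut, pointing along the tester's x over the cell; grows anticlockwise from above (pin goes towards the tester's +y, then back to -x); 1.10 = against its stop post. The spring pulls it shut, 3.5 N at the pin when shut, 9 N at the stop; it snaps shut if let go
- pin_left (a point): yellow upright pin on the free end of the left (robot's left, +y) bay's arm: round, 12 mm thick, 50 mm tall; this point is on its axis at its foot on the bar, 93 mm above the bench, 100 mm from the pivot axis; top at 143 mm. It turns with the arm, its x pointing outwards from the pivot
- nest_mid (a point): centre of the mouth of the middle nest, a 23 mm round hole in the black block, 40 mm above the bench, 50 mm from that bay's pivot axis; the cell in it stands upright under the arm
- swing_mid (a joint): angle of the middle bay's arm, a level 10 mm wide bar 85 to 93 mm above the bench, rad: 0 = shut, pointing along the tester's x over the cell; grows anticlockwise from above (pin goes towards the tester's +y, then back to -x); 1.10 = against its stop post. The spring pulls it shut, 3.5 N at the pin when shut, 9 N at the stop; it snaps shut if let go
- pin_mid (a point): yellow upright pin on the free end of the middle bay's arm: round, 12 mm thick, 50 mm tall; this point is on its axis at its foot on the bar, 93 mm above the bench, 100 mm from the pivot axis; top at 143 mm. It turns with the arm, its x pointing outwards from the pivot
- nest_right (a point): centre of the mouth of the right (-y) nest, a 23 mm round hole in the black block, 40 mm above the bench, 50 mm from that bay's pivot axis; the cell in it stands upright under the arm
- swing_right (a joint): angle of the right (-y) bay's arm, a level 10 mm wide bar 85 to 93 mm above the bench, rad: 0 = shut, pointing along the tester's x over the cell; grows anticlockwise from above (pin goes towards the tester's +y, then back to -x); 1.10 = against its stop post. The spring pulls it shut, 3.5 N at the pin when shut, 9 N at the stop; it snaps shut if let go
- pin_right (a point): yellow upright pin on the free end of the right (-y) bay's arm: round, 12 mm thick, 50 mm tall; this point is on its axis at its foot on the bar, 93 mm above the bench, 100 mm from the pivot axis; top at 143 mm. It turns with the arm, its x pointing outwards from the pivot
- cell_red: the red-wrapped reject cell: loose cylinder 21 mm thick, 67 mm tall, standing in one of the three nests (which one changes); origin at the centre of its underside, 15 mm above the bench; its top, 82 mm above the bench, just meets the contact button under the closed arm
- cell_green_a: a green-wrapped good cell: loose cylinder 21 mm thick, 67 mm tall, standing in one of the three nests (which one changes); origin at the centre of its underside, 15 mm above the bench; its top, 82 mm above the bench, just meets the contact button under the closed arm
- cell_green_b: the other green-wrapped good cell: loose cylinder 21 mm thick, 67 mm tall, standing in one of the three nests (which one changes); origin at the centre of its underside, 15 mm above the bench; its top, 82 mm above the bench, just meets the contact button under the closed arm
- multimeter: yellow multimeter 170 x 85 mm, 47 mm high, lying to the right of the tester; origin at the centre of its underside, x along its length
- tape: roll of green tape, 64 mm outside, 18 mm high, lying to the left of the tester; origin at the centre of its underside
- clip_box: small black plastic box with an orange stripe, 70 x 42 mm, 27 mm high, to the left of the tester; origin at the centre of its underside, x along its length

How it is judged:
By the outcome, as a careful person would: the job done as asked, in the order asked, and still so for the second after the job is handed in, while the arm keeps its last pose, push and grip.
It also fails if it takes over 32 s, if anything falls off the work surface, if the arm or the gripper's body presses on something with over 40 N, if the wrist force passes 120 N, or if a joint passes its speed limit or range.

## Robot

A 6-joint arm with a two-finger parallel gripper is mounted at the origin on the work surface. World frame = base frame: x ahead of the robot, y to its left, z up, the work surface at z = 0. Lengths are in m, angles in degrees, forces in N, time in s.
With the tool pointing down it reaches from about 0.35 to 0.875 m from the base axis. Payload 4.2 kg.
Tool frame: the origin (TCP) lies on the centre line of the jaws, within the pads' length; the fingertips stand 19 mm ahead of it and the grasp point (between the pads) is the TCP; z points along the fingers, y is the line along which they close (so a half turn about z gives the same grasp; the last joint's range is limited). The gripper opens to 87 mm and grips with 3 to 60 N. Pads are 19 mm wide; open, the fingers measure 117 mm over their backs; the gripper's body (75 mm by 190 mm) begins 51 mm behind the grasp point.
Start: joints at [-49.756, 22.042, 0.453, 0, -68.411, -14.817], TCP at [0.268, -0.564, 0.242] pointing down, gripper open.
Joint ranges: [-179.83, 179.83], [-69.29, 118.12], [-61.27, 80.66], [-181.25, 117.63], [-171.15, -9.14], [-177.46, 177.46]. Speed limits (degrees/s): [159.86, 159.86, 180, 180, 180, 180].

## Interface

Orientations are given as a 3x3 rotation matrix whose columns are the frame's x, y, z axes.
In Python, from station import sense, capture, finish_job, search_frame, masks_of gives the robot as it stands.
- The arm moves only by the tool drive_tool, never from a script. Its argument "rows" is a list of rows, each a list of 7 numbers: the opening in per cent of the stroke, from 0 (shut) to 100 (fully open), then the shift along the world's x, y, z in mm, then the turn, a rotation vector about the world's x, y, z in rad. In form: [[fingers, dx, dy, dz, wx, wy, wz], ...]. A call has 1 to 5 rows; each row shifts and turns the commanded pose from where the row before left it; what a row does not reach is not made up. A row lasts 1/12 s, in which the tool goes at most 41.7 mm and 7.16 degrees, less where a joint would pass 70% of its speed; a pose out of reach is approached as far as the arm can. A call is refused whole if a number of a shift passes 41.7 or a number of a turn 0.125, either way. A call with a gripper value outside its range is refused whole. The fingers move at their own pace and stop on an object; the grip force is fixed at half the most. Time passes only in rows, so rows that do not move let the fingers close. It gives the time, the measured TCP pose, the force, the opening and the grip force at its end, in the units of the state.
- sense(): the state, without advancing time (a new reading comes with each control period).
- capture(name): name is "scene" or "top"; returns a dict with "frame" (384x512x3 uint8, red, green, blue), "z_map" (384x512 float32, m along the optical axis (not along the pixel's ray), 0 where there is no reading), "fx", "fy", "cx", "cy" (pixels), "R" (3x3) and "t" (3): a world point X has camera coordinates R X + t. Camera axes: x right, y down, z forward; pixel columns grow to the right and rows downward; lengths in m; the calibration is good to about 2 mm. A picture is of the moment at which its call begins.
- finish_job(): hands the job in; it is judged then, once.
Trained networks look in a picture, given as the dict that the camera call returned (one of the last four; its "shot" number tells which), for a name from the list of things; names that differ only in an ending like _2 or _b are one class to them, and where a whole thing is asked for, a point or a joint stands for the part that bears it (a point fixed in the world has none). Each returns a list of dicts, best first, with "p" (0 to 1); they miss things now and then, are a little off and sometimes report something else, mostly with a low value. They report only what shows in the picture. A call takes as long as a camera call.
- search_frame(label, picture): "xy" ([column, row] in pixels, amid what is visible of it).
- masks_of(label, picture): "region" (384x512 bool, what is visible of it) and "xy" ([column, row] in pixels, amid what is visible of it).
The state is a dict: "time_s": time; "joints": joint angles; "joint_velocities": joint speeds; "effort": joint torques, N m; "tcp_pos": TCP position; "ee_rot": TCP orientation; "wrist_force": force on the tool from outside, world axes, zero at the start; "moment": the same for the moment, N m; "gripper_width": opening from 0.0 (shut) to 1.0 (fully open); "gripper_force": force on a finger pad.
Only numpy, scipy, OpenCV 4.12 (cv2) and the standard library are available. Lean on these libraries where they do the work, as an engineer would, in place of code of your own. Each camera call takes 0.05 s, during which the arm holds its last target. There are 200 camera calls.

## Working session

There is one attempt and no reset: what is moved stays moved. The work goes in short steps, Python scripts to look and compute and a tool call to move; the robot and the scene stay as the last step left them, time stands still between calls to the robot, and variables do not carry over. Pictures are saved under pics/ and viewed, at most 10 in all, crops included, and the job is handed in when it is done.

Besides the shell and the picture viewer there is one more tool, called after "Request:" as a command line: name --pt "numbers of a row" for each row, then --argument value for the rest. drive_tool: Moves the arm, as the interface text tells. Its arguments: {"type":"object","properties":{"rows":{"type":"array"}},"required":["rows"]}

```bash
mkdir -p pics; cat > h.py <<'E'
import numpy as np, cv2
from station import *
def w(p,u,v,z=None):
    z=p["z_map"][int(round(v)),int(round(u))] if z is None else z
    c=np.array([(u-p["cx"])/p["fx"]*z,(v-p["cy"])/p["fy"]*z,z])
    R=np.array(p["R"]);return R.T@(c-np.array(p["t"]))
def cloud(p,m):
    v,u=np.nonzero(m&(p["z_map"]>0));z=p["z_map"][v,u]
    c=np.stack([(u-p["cx"])/p["fx"]*z,(v-p["cy"])/p["fy"]*z,z],1)
    return (c-np.array(p["t"]))@np.array(p["R"])
E
python3 - <<'E'
from h import *
ims=[]
for n in("scene","top"):
    p=capture(n);ims.append(p["frame"])
    cv2.imwrite(f"pics/{n}1.png",cv2.resize(p["frame"][:,:,::-1],(768,576)))
    for l in("cell_red","pin_left","tester","multimeter","clip_box","tape"):
        for d in masks_of(l,p)[:4]:
            c=cloud(p,d["region"]);print(n,l,round(d["p"],2),np.round(d["xy"]),d["region"].sum(),np.round(np.median(c,0),3),np.round(c.max(0),3))
E
```

```text
scene cell_red 0.4 [315. 231.] 89 [0.569 0.147 0.062] [0.573 0.152 0.083]
scene pin_left 0.53 [316. 222.] 296 [0.571 0.14  0.095] [0.62  0.163 0.144]
scene tester 0.88 [283. 220.] 10885 [0.567 0.055 0.014] [0.703 0.24  0.146]
scene multimeter 0.92 [172. 155.] 969 [ 0.524 -0.426  0.036] [ 0.597 -0.381  0.049]
scene clip_box 0.81 [396. 292.] 568 [0.607 0.375 0.024] [0.635 0.406 0.031]
scene clip_box 0.64 [315. 231.] 103 [0.569 0.147 0.061] [0.573 0.152 0.087]
scene tape 0.75 [416. 243.] 370 [0.434 0.372 0.017] [0.461 0.403 0.022]
scene tape 0.41 [246. 182.] 62 [ 0.527 -0.108  0.065] [ 0.531 -0.102  0.083]
top pin_left 0.55 [205. 189.] 133 [0.557 0.141 0.096] [0.612 0.159 0.147]
top tester 0.95 [247. 207.] 10592 [0.53  0.012 0.015] [0.699 0.24  0.147]
top tester 0.62 [204. 196.] 224 [0.552 0.141 0.094] [0.648 0.175 0.147]
top multimeter 0.89 [395. 219.] 1622 [ 0.498 -0.44   0.036] [ 0.598 -0.384  0.05 ]
top multimeter 0.19 [292. 211.] 211 [ 0.503 -0.115  0.094] [ 0.57  -0.095  0.144]
top clip_box 0.76 [136. 185.] 315 [0.592 0.371 0.024] [0.632 0.403 0.033]
top clip_box 0.21 [249. 206.] 10793 [0.529 0.01  0.014] [0.697 0.242 0.147]
top tape 0.51 [135. 233.] 285 [0.427 0.369 0.017] [0.457 0.401 0.025]
```

View pics/scene1.png

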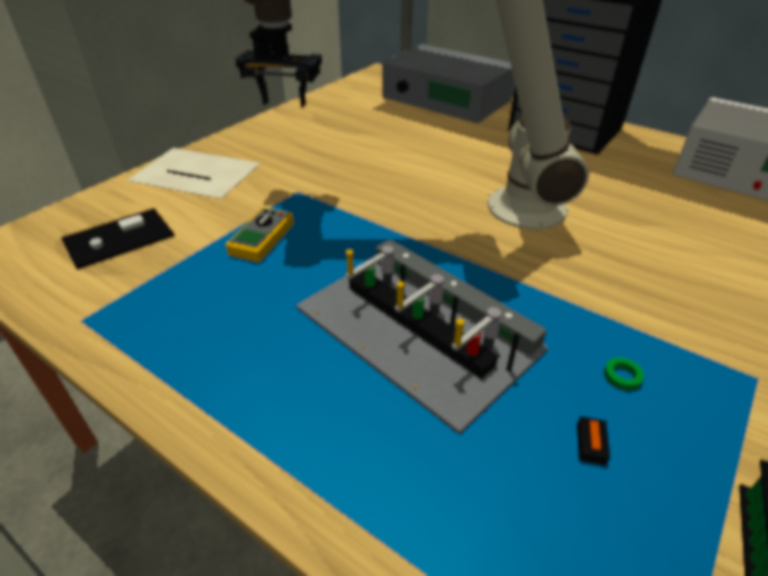

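View pics/top1.png

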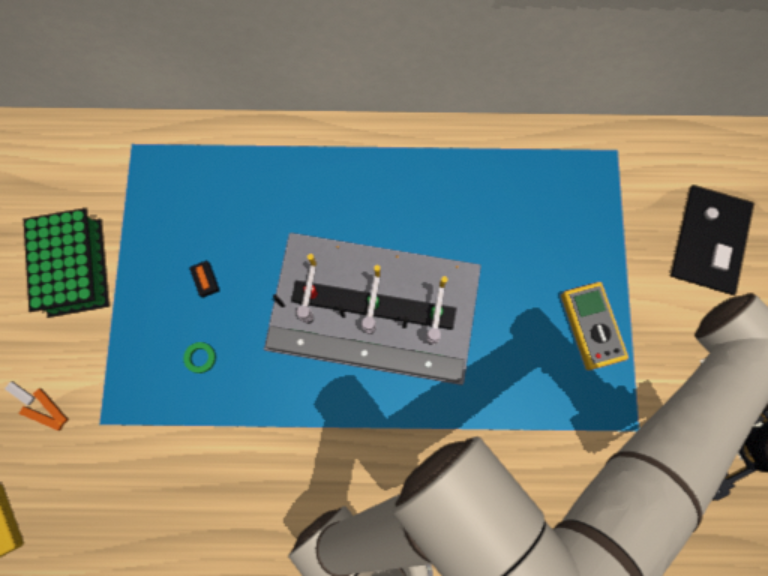

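```bash
python3 - <<'E'
from h import *
for n in("scene","top"):
    p=capture(n);P=np.zeros(p["z_map"].shape+(3,))
    m=p["z_map"]>0;P[m]=cloud(p,m)
    x,y,z=P[...,0],P[...,1],P[...,2]
    hsv=cv2.cvtColor(p["frame"],cv2.COLOR_RGB2HSV)
    t=(m&(z>.11)&(z<.155)&(x>.35)&(x<.8)&(abs(y)<.3)).astype(np.uint8)
    k,L,s,c=cv2.connectedComponentsWithStats(t)
    for i in range(1,k):
        if s[i,4]>3:
            q=P[L==i];print(n,"high",s[i,4],np.round(c[i]),np.round(q.mean(0),4),np.round(q.max(0),4),np.median(hsv[L==i],0))
    if n=="top":
        t=(m&(z>.075)&(z<.11)&(x>.35)&(x<.8)&(abs(y)<.3)).astype(np.uint8)
        k,L,s,c=cv2.connectedComponentsWithStats(t)
        for i in range(1,k):
            if s[i,4]>8:
                q=P[L==i];print("mid",s[i,4],np.round(c[i]),np.round(q.mean(0),4),np.round(q.min(0),3),np.round(q.max(0),3))
        a=m&(z>.008)&(z<.018)&(x>.3)&(x<.8)&(abs(y)<.3)
        q=P[a][:,:2].astype(np.float32);r=cv2.minAreaRect(q);print("plate",r)
E
```

```text
scene high 54 [233. 172.] [ 0.5718 -0.1204  0.1294] [ 0.5791 -0.1153  0.1452] [ 24.5 189.   93. ]
scene high 53 [267. 193.] [0.5933 0.0082 0.1308] [0.5978 0.0124 0.145 ] [ 23. 255. 100.]
scene high 65 [306. 218.] [0.6138 0.1355 0.1303] [0.618  0.1403 0.145 ] [ 23. 255. 103.]
top high 28 [208. 172.] [0.6077 0.1324 0.1344] [0.6149 0.1388 0.1465] [ 22.  180.5 159.5]
top high 24 [252. 180.] [0.5865 0.0045 0.1355] [0.592  0.0093 0.1482] [ 22. 190. 171.]
top high 24 [296. 187.] [ 0.5663 -0.1227  0.1383] [ 0.5733 -0.1172  0.1466] [ 22.  183.5 189. ]
mid 193 [205. 196.] [0.5445 0.1427 0.0926] [0.499 0.127 0.076] [0.613 0.161 0.11 ]
mid 184 [248. 204.] [0.5231 0.0152 0.093 ] [0.477 0.001 0.075] [0.586 0.032 0.109]
mid 186 [291. 211.] [ 0.503  -0.1121  0.0933] [ 0.457 -0.126  0.076] [ 0.569 -0.095  0.11 ]
mid 18 [184. 198.] [0.5381 0.2039 0.0939] [0.534 0.2   0.077] [0.544 0.209 0.103]
mid 13 [227. 205.] [0.5169 0.0766 0.0967] [0.514 0.073 0.084] [0.521 0.082 0.108]
mid 12 [270. 213.] [ 0.4965 -0.0507  0.0966] [ 0.493 -0.054  0.078] [ 0.501 -0.047  0.102]
plate ((0.5464125871658325, -0.004247546195983887), (0.5921345353126526, 0.4904065430164337), 88.79157257080078)
```

The red cell is in the left bay: scene view (473,343) and top view (312,292). Both green cells are in the middle and right bays, and all three arms are shut. Estimated positions are the left pin at (0.610, 0.134), its pivot at (0.511, 0.150), and tester yaw of about -9.3°. The stop post is near (0.538, 0.204).

```bash
python3 - <<'E'
from h import *
s=sense();print(np.round(s["ee_rot"],3),s["gripper_width"],s["time_s"],s["tcp_pos"])
E
```

```text
[[-0.903 -0.429  0.   ]
 [-0.429  0.903 -0.   ]
 [-0.    -0.    -1.   ]] 1.0024617707751813 0.8 [ 0.26835808 -0.56443458  0.24157617]
```

Request:
drive_tool --pt "100 15 30 0 0 0 0" --pt "100 15 30 0 0 0 0" --pt "100 15 30 0 0 0 0" --pt "100 15 30 0 0 0 0" --pt "100 15 30 0 0 0 0"

```text
time_s: 1.22
tcp_pos: [0.3438, -0.4131, 0.2417]
ee_rot: [[-0.903, -0.429, 0.0], [-0.429, 0.903, -0.0], [-0.0, -0.0, -1.0]]
wrist_force: [0.2, -0.3, -0.0]
gripper_width: 1.004
gripper_force: 0.0
```

Request:
drive_tool --pt "100 15 30 0 0 0 -0.06" --pt "100 15 30 0 0 0 -0.06" --pt "100 15 30 0 0 0 -0.06" --pt "100 15 30 0 0 0 -0.06" --pt "100 15 30 0 0 0 -0.06"

```text
time_s: 1.63
tcp_pos: [0.4188, -0.2629, 0.2419]
ee_rot: [[-0.99, -0.14, 0.001], [-0.14, 0.99, -0.0], [-0.001, -0.0, -1.0]]
wrist_force: [1.5, -1.0, -0.2]
gripper_width: 1.0
gripper_force: 0.0
```

Request:
drive_tool --pt "100 15 30 0 0 0 -0.06" --pt "100 15 30 0 0 0 -0.06" --pt "100 15 30 0 0 0 -0.06" --pt "100 15 30 0 0 0 -0.06" --pt "60 15 30 0 0 0 -0.06"

```text
time_s: 2.05
tcp_pos: [0.4939, -0.1128, 0.2419]
ee_rot: [[-0.987, 0.158, 0.001], [0.158, 0.987, 0.0], [-0.001, 0.0, -1.0]]
wrist_force: [0.0, -0.7, -0.2]
gripper_width: 0.979
gripper_force: 0.0
```

Request:
drive_tool --pt "60 15 30 0 0 0 0" --pt "60 15 30 0 0 0 0" --pt "60 15 30 0 0 0 0" --pt "60 15 30 0 0 0 0" --pt "60 15 30 0 0 0 0"

```text
time_s: 2.47
tcp_pos: [0.5689, 0.0372, 0.2418]
ee_rot: [[-0.988, 0.155, 0.0], [0.155, 0.988, 0.0], [-0.0, 0.0, -1.0]]
wrist_force: [0.1, 0.4, 0.3]
gripper_width: 0.645
gripper_force: 0.0
```

Request:
drive_tool --pt "60 15 30 0 0 0 0" --pt "60 15 30 0 0 0 0" --pt "60 10 30 0 0 0 0" --pt "60 0 0 -20 0 0 0" --pt "60 0 0 -20 0 0 0"

```text
time_s: 2.88
tcp_pos: [0.6096, 0.1279, 0.2018]
ee_rot: [[-0.988, 0.153, 0.003], [0.153, 0.988, 0.001], [-0.003, 0.002, -1.0]]
wrist_force: [-0.4, -1.0, 0.3]
gripper_width: 0.602
gripper_force: 0.0
```

```bash
python3 - <<'E'
from h import *
s=sense();print(s["tcp_pos"],s["gripper_width"],s["joints"])
for n in("scene","top"):
    p=capture(n);P=np.zeros(p["z_map"].shape+(3,));m=p["z_map"]>0;P[m]=cloud(p,m)
    q=P[m&(abs(P[...,0]-.61)<.03)&(abs(P[...,1]-.134)<.03)&(P[...,2]>.11)&(P[...,2]<.15)]
    print(n,len(q),q.mean(0) if len(q) else 0)
    uv=p["R"]@np.array([.61,.134,.14])+p["t"];u=int(p["fx"]*uv[0]/uv[2]+p["cx"]);v=int(p["fy"]*uv[1]/uv[2]+p["cy"]);print(u,v)
    if n=="scene": cv2.imwrite("pics/close.png",cv2.resize(p["frame"][v-70:v+50,u-80:u+80,::-1],(800,600),interpolation=cv2.INTER_CUBIC))
E
```

```text
[0.60957704 0.12793831 0.20184779] 0.6017681518242612 [ 2.67229521e+01  2.33985415e+01 -3.33737766e+00  8.78353992e-03
 -6.30751330e+01 -1.25523594e+02]
scene 64 [0.61405349 0.13566658 0.13093157]
306 214
top 16 [0.60673182 0.13160403 0.12715377]
206 170
```

View pics/close.png

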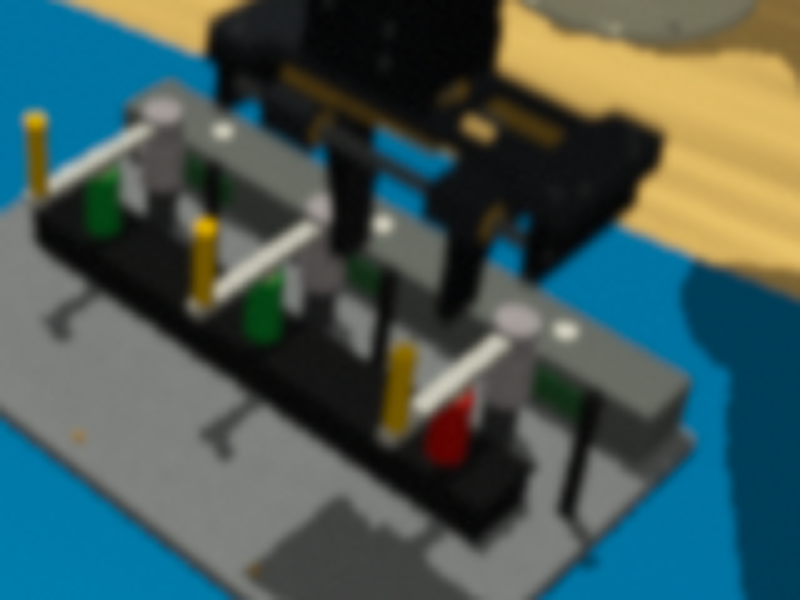

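Arms shut, red cell in the left bay; fingers are centred above its pin at about (398,390). Descending and gripping.

Request:
drive_tool --pt "60 0 6 -20 0 0 0" --pt "60 0 0 -20 0 0 0" --pt "60 0 0 -20 0 0 0" --pt "60 0 0 -16 0 0 0" --pt "60 0 0 0 0 0 0"

```text
time_s: 3.4
tcp_pos: [0.6068, 0.1306, 0.1231]
ee_rot: [[-0.988, 0.157, -0.005], [0.157, 0.988, -0.002], [0.005, -0.003, -1.0]]
wrist_force: [0.1, -0.9, 0.0]
gripper_width: 0.6
gripper_force: 0.0
```

Request:
drive_tool --pt "0 0 0 0 0 0 0" --pt "0 0 0 0 0 0 0" --pt "0 0 0 0 0 0 0" --pt "0 0 0 0 0 0 0" --pt "0 0 0 0 0 0 0"

```text
time_s: 3.82
tcp_pos: [0.6089, 0.1317, 0.1267]
ee_rot: [[-0.988, 0.156, 0.002], [0.156, 0.988, 0.001], [-0.002, 0.001, -1.0]]
wrist_force: [-0.3, -0.2, 0.2]
gripper_width: 0.307
gripper_force: 0.0
```

Request:
drive_tool --pt "0 0 0 0 0 0 0" --pt "0 0 0 0 0 0 0" --pt "0 0 0 0 0 0 0" --pt "0 0 0 0 0 0 0" --pt "0 0 0 0 0 0 0"

```text
time_s: 4.23
tcp_pos: [0.6092, 0.1348, 0.1262]
ee_rot: [[-0.988, 0.155, 0.004], [0.155, 0.988, 0.005], [-0.003, 0.005, -1.0]]
wrist_force: [-0.9, 9.5, 1.1]
gripper_width: 0.132
gripper_force: 30.0
```

Request:
drive_tool --pt "0 1 11 0 0 0 0.11" --pt "0 0 11 0 0 0 0.11" --pt "0 -1 11 0 0 0 0.11" --pt "0 0 0 0 0 0 0" --pt "0 0 0 0 0 0 0"

```text
time_s: 4.65
tcp_pos: [0.6095, 0.1643, 0.1262]
ee_rot: [[-0.985, -0.171, 0.002], [-0.171, 0.985, -0.0], [-0.002, -0.001, -1.0]]
wrist_force: [5.0, -3.0, 0.6]
gripper_width: 0.128
gripper_force: 30.0
```

Request:
drive_tool --pt "0 -2 11 0 0 0 0.11" --pt "0 -4 10 0 0 0 0.11" --pt "0 -4 10 0 0 0 0.11" --pt "0 -6 9 0 0 0 0.11" --pt "0 0 0 0 0 0 0"

```text
time_s: 5.07
tcp_pos: [0.5941, 0.2053, 0.1262]
ee_rot: [[-0.816, -0.577, 0.005], [-0.577, 0.816, 0.001], [-0.005, -0.002, -1.0]]
wrist_force: [8.5, -3.0, -2.3]
gripper_width: 0.128
gripper_force: 30.0
```

Request:
drive_tool --pt "0 -7 9 0 0 0 0.11" --pt "0 -7 8 0 0 0 0.11" --pt "0 0 0 0 0 0 0" --pt "0 0 0 0 0 0 0" --pt "0 0 0 0 0 0 0"

```text
time_s: 5.48
tcp_pos: [0.5808, 0.2215, 0.1262]
ee_rot: [[-0.675, -0.738, 0.005], [-0.738, 0.675, 0.002], [-0.005, -0.003, -1.0]]
wrist_force: [8.4, -2.7, -2.6]
gripper_width: 0.128
gripper_force: 30.0
```

Request:
drive_tool --pt "0 -4 4 0 0 0 0.06" --pt "0 -4 3 0 0 0 0.05" --pt "0 0 0 0 0 0 0" --pt "0 0 0 0 0 0 0" --pt "0 0 0 0 0 0 0"

```text
time_s: 5.9
tcp_pos: [0.5729, 0.2284, 0.1262]
ee_rot: [[-0.59, -0.807, 0.005], [-0.807, 0.59, 0.002], [-0.005, -0.003, -1.0]]
wrist_force: [7.5, -3.1, -2.0]
gripper_width: 0.125
gripper_force: 30.0
```

Request:
drive_tool --pt "0 -2 1 0 0 0 0" --pt "0 0 0 0 0 0 0" --pt "0 0 0 0 0 0 0"

```text
time_s: 6.15
tcp_pos: [0.5714, 0.2296, 0.1263]
ee_rot: [[-0.59, -0.807, 0.006], [-0.807, 0.59, 0.002], [-0.006, -0.004, -1.0]]
wrist_force: [9.9, -2.2, -3.3]
gripper_width: 0.127
gripper_force: 30.0
```

Request:
drive_tool --pt "0 -2 1 0 0 0 0.02" --pt "0 0 0 0 0 0 0" --pt "0 0 0 0 0 0 0"

```text
time_s: 6.4
tcp_pos: [0.5698, 0.2308, 0.1263]
ee_rot: [[-0.574, -0.819, 0.007], [-0.819, 0.574, 0.003], [-0.006, -0.004, -1.0]]
wrist_force: [10.1, -1.6, -3.1]
gripper_width: 0.126
gripper_force: 30.0
```

Request:
drive_tool --pt "0 -2 1 0 0 0 0" --pt "0 0 0 0 0 0 0" --pt "0 0 0 0 0 0 0"

```text
time_s: 6.65
tcp_pos: [0.5695, 0.231, 0.1263]
ee_rot: [[-0.573, -0.819, 0.01], [-0.819, 0.574, 0.002], [-0.008, -0.007, -1.0]]
wrist_force: [15.8, -5.4, -5.9]
gripper_width: 0.124
gripper_force: 30.0
```

Request:
drive_tool --pt "0 -2 1 0 0 0 0" --pt "0 0 0 0 0 0 0" --pt "0 0 0 0 0 0 0" --pt "0 0 0 0 0 0 0" --pt "0 0 0 0 0 0 0"

```text
time_s: 7.07
tcp_pos: [0.5692, 0.2312, 0.1264]
ee_rot: [[-0.574, -0.819, 0.013], [-0.819, 0.574, 0.002], [-0.009, -0.01, -1.0]]
wrist_force: [21.3, -8.8, -8.4]
gripper_width: 0.126
gripper_force: 30.0
```

```bash
python3 - <<'E'
from h import *
s=sense();print(s["tcp_pos"],s["gripper_width"],s["wrist_force"])
p=capture("scene");cv2.imwrite("pics/end.png",cv2.resize(p["frame"][140:290,210:410,::-1],(800,600),interpolation=cv2.INTER_CUBIC))
E
```

```text
[0.56916354 0.23115858 0.12640772] 0.12608400265339154 [21.2649945  -8.75704522 -8.43250904]
```

View pics/end.png

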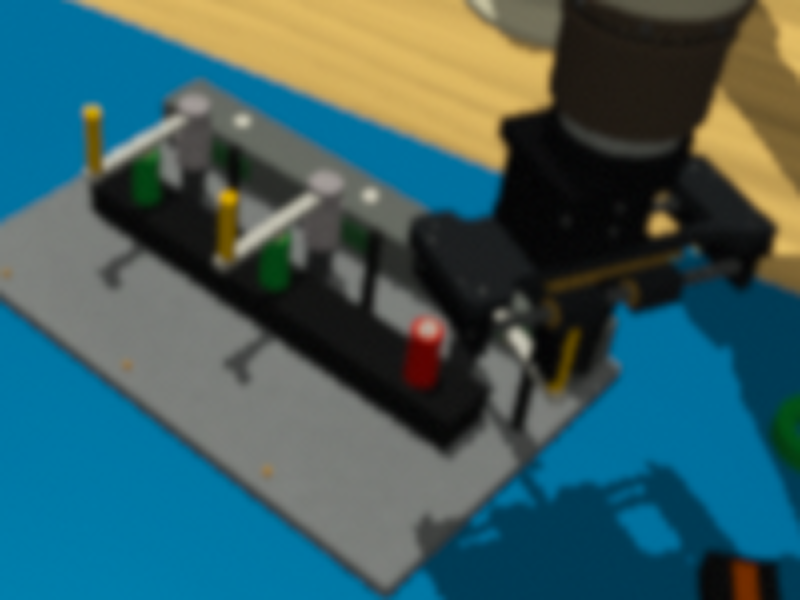

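The red cell at (425,350) is uncovered and still in its nest. Its arm is against the stop post at (525,395), with the pin held in the fingers at (567,355). The other two arms are shut.

```bash
python3 -c "
from station import *
print(finish_job())"
```

```text
the job is handed in; nothing more can be done
None
```

The left bay's contact arm, over the red cell, is swung hard against its stop and still held there by the gripped pin. The other two arms are shut, all three cells are in their nests, and the job is handed in at about 7 s on the robot's clock.

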